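# Feel along the chassis screws of an upturned model car

### The job

Check the row of five raised screw heads on the upturned model car's chassis by feel: with the fingertips, lightly touch each head for a moment, one after another along the row from the nose (the end with the broad round bumper) to the tail (the end with the wing), then take the hand away. Press only gently, without pushing the car well down on its sprung mount, and do not disturb the parts dish on the chassis or the things lying beside the car.

Things in the scene. Friction and masses are not known exactly. Their poses are not given: they have to be found in the camera images.
- car: Bare 1:8 model car, upside down on a fixed stand, its black chassis plate (345 x 88 to 104 mm) level and facing up. Origin: middle of the plate's upper face, 125 to 155 mm above the bench; x to the nose, z up. Held from sliding or turning, but the mount is sprung: pushed down it sinks straight down (starts at about 1 N, then 0.4 N per mm, 12 mm at most) and springs back.
- car_nose (a point): Foremost point of the car's nose, 213 mm ahead of the car's origin and 16 mm below the plate's upper face: the rim of a broad round black bumper of 55 mm radius. The front tyres lie 150 mm ahead of the origin, 113 mm to each side; tyres are black with white wheels, 76 mm across, 36 mm wide, and rise 5 mm above the plate.
- car_tail (a point): Middle of the white wing at the car's tail, 222 mm behind the car's origin and 50 mm below the plate's upper face; the wing is 170 mm wide with upright ends. The rear tyres, like the front ones, lie 150 mm behind the origin, 113 mm to each side.
- screw1: Raised steel screw head on the chassis plate, 12 mm across at its foot, 8.4 mm across its flat top, 3 mm high, in a gently bowed row of five, 46 mm apart along the car: first, nearest the nose; at (92, 38) mm in the car's x, y. Fixed to the car. Origin: centre of its foot, on the plate; its top is 3 mm above.
- screw2: Raised steel screw head on the chassis plate, 12 mm across at its foot, 8.4 mm across its flat top, 3 mm high, in a gently bowed row of five, 46 mm apart along the car: second; at (46, 29) mm. Fixed to the car. Origin: centre of its foot, on the plate; its top is 3 mm above.
- screw3: Raised steel screw head on the chassis plate, 12 mm across at its foot, 8.4 mm across its flat top, 3 mm high, in a gently bowed row of five, 46 mm apart along the car: third, the middle one; at (0, 26) mm. Fixed to the car. Origin: centre of its foot, on the plate; its top is 3 mm above.
- screw4: Raised steel screw head on the chassis plate, 12 mm across at its foot, 8.4 mm across its flat top, 3 mm high, in a gently bowed row of five, 46 mm apart along the car: fourth; at (-46, 29) mm. Fixed to the car. Origin: centre of its foot, on the plate; its top is 3 mm above.
- screw5: Raised steel screw head on the chassis plate, 12 mm across at its foot, 8.4 mm across its flat top, 3 mm high, in a gently bowed row of five, 46 mm apart along the car: fifth, nearest the tail; at (-92, 38) mm. Fixed to the car. Origin: centre of its foot, on the plate; its top is 3 mm above.
- dish: Small open steel parts dish, 40 mm across, 14 mm high, 50 g, lying loose on the chassis plate beside the middle of the row, its centre about 56 to 62 mm from the middle screw, on the far side of the car's middle line. Origin: centre of its underside. Leave alone.
- driver: Screwdriver, 170 mm long, lying loose on the bench beside the car on the side of the screw row. Leave alone.
- wheel: Spare black wheel, 76 mm across, 36 mm high, lying flat and loose on the bench beside the car, on the side away from the row. Leave alone.
- jar: Small jar, 40 mm across, 55 mm high, standing loose on the bench beside the car, on the side away from the row. Leave alone.

How it is judged (in metres and radians):
On the way, in this order (a step that is already met when the one before it is completed fails the run):
1. the fingertips touch the first screw head from the nose (contact force between the fingers and screw1 above 0.2 N), for 0.1 s.
2. the fingertips touch the second screw head from the nose (contact force between the fingers and screw2 above 0.2 N), for 0.1 s.
3. the fingertips touch the third screw head from the nose (contact force between the fingers and screw3 above 0.2 N), for 0.1 s.
4. the fingertips touch the fourth screw head from the nose (contact force between the fingers and screw4 above 0.2 N), for 0.1 s.
5. the fingertips touch the fifth screw head from the nose (contact force between the fingers and screw5 above 0.2 N), for 0.1 s.
At the end, for the whole second after the job is handed in: All five heads have been touched in order from nose to tail; the car has sprung back to its rest height (within 2 mm); the dish, screwdriver, wheel and jar lie still within 15 mm of where they started (distance of car from where it was at the start of the episode below 0.002 m and linear speed of each of car, dish, driver, wheel, jar below 0.02 m/s and distance of each of dish, driver, wheel, jar from where it was at the start of the episode below 0.015 m).
It fails at once if the car was pressed hard (over 12 N by the fingers or arm) (contact force between any of the fingers, the arm and car above 12 N).
It fails at once if the mount was pressed down by more than 9 mm (distance of car from where it was at the start of the episode above 0.009 m).
It fails at once if a bystander was pushed, lifted or carried more than 20 mm (distance of any of dish, driver, wheel, jar from where it was at the start of the episode above 0.02 m).
It also fails if it takes over 48 s, if anything falls off the work surface, if the arm or the gripper's body presses on something with over 40 N, if the wrist force passes 120 N, or if a joint passes its speed limit or range.

### The arm

A 6-joint arm with a two-finger parallel gripper is mounted at the origin on the work surface. World frame = base frame: x ahead of the robot, y to its left, z up, the work surface at z = 0. Lengths are in mm, angles in rad, forces in N, time in s.
With the tool pointing down it reaches from about 425 to 950 mm from the base axis. Payload 3.5 kg.
Tool frame: the origin (TCP) lies midway between the tips of the shut fingers; the grasp point (between the pads) lies ctrl.grip_depth behind it (ctrl.grip_depth is the distance from the TCP to the grasp point, in mm); z points along the fingers, y is the line along which they close (so a half turn about z gives the same grasp; the last joint's range is limited). The gripper opens to 85 mm and grips with 20 to 120 N. Pads are 22 mm wide; open, the fingers measure 114 mm over their backs; the gripper's body (76 mm by 85 mm) begins 54 mm behind the grasp point. The pads swing forward as they close: fully open they stand 13 mm farther back than shut.
Start: joints at [1.064, 0.286, 1.577, -0, 1.279, -0.15], TCP at [235.725, 632.487, 231.325] pointing down, gripper open.
Joint ranges: [-2.77, 2.77], [-0.9, 2.22], [0.21, 2.48], [-1.53, 4.67], [0.24, 2.81], [-2.84, 2.84]. Speed limits (rad/s): [2.79, 2.79, 3.14, 3.14, 3.14, 3.14].

### API

Orientations are given as a unit quaternion [x, y, z, w].
In Python, from cell import ctrl, get_image, camera_params, workorder, regions_of, landmark_of gives the robot as it stands.
- The arm moves only by the shell command python3 -m creep 'ROWS'. ROWS is a JSON object of lists of equal length, an entry for each row: "dr": the turn, a rotation vector about the tool's x, y, z in degrees, a list of three; "linear": the shift along the tool's x, y, z in m, a list of three; "claw": the finger opening in m, from 0 to 0.0854. A call has 1 to 12 rows; each row shifts and turns the commanded pose from where the row before left it, along the tool's axes as they then stand; what a row does not reach is not made up. A row lasts 1/10 s, in which the tool goes at most 50 mm and 8.59 degrees, less where a joint would pass 70% of its speed; a pose out of reach is approached as far as the arm can. A call with a gripper value outside its range is refused whole. The fingers move at their own pace and stop on an object; the grip force is fixed at half the most. Time passes only in rows, so rows that do not move let the fingers close. It gives the time, the measured TCP pose, the force, the opening and the grip force at its end, in the units of the state.
- ctrl.read_state(): the state, without advancing time (a new reading comes with each control period).
- get_image(name): name is "scene" or "top"; returns the picture (420x560x3 uint8, red, green, blue); there is no depth.
- camera_params(name): a dict with "fx", "fy", "cx", "cy" (pixels), "xyz" and "attitude" of the camera in the world. Camera axes: x right, y down, z forward; pixel columns grow to the right and rows downward; lengths in mm; the calibration is good to about 2 mm. A picture is of the moment at which its call begins. camera_params takes no time and is no camera call.
- workorder.close_job(): hands the job in; it is judged then, once.
Trained networks look in the newest picture that a camera, given by its name, has taken for a name from the list of things; names that differ only in an ending like _2 or _b are one class to them, and where a whole thing is asked for, a point or a joint stands for the part that bears it (a point fixed in the world has none). Each returns a list of dicts, best first, with "conf" (0 to 1); they miss things now and then, are a little off and sometimes report something else, mostly with a low value. They report only what shows in the picture. A call takes as long as a camera call.
- regions_of(camera, name): "region" (420x560 bool, what is visible of it) and "extent" ([left, top, width, height] in pixels, round what is visible of it).
- landmark_of(camera, name): "point" ([row, column] in pixels: a listed point, or the origin of a listed thing).
The state is a dict: "clock": time; "joint_positions": joint angles; "dq": joint speeds; "joint_efforts": joint torques, N m; "position": TCP position; "ee_rot": TCP orientation; "wrist_force": force on the tool from outside, world axes, zero at the start; "ft_torque": the same for the moment, N m; "finger_gap": opening from 0.0 (shut) to 1.0 (fully open); "grasp_force": force on a finger pad.
Only numpy, scipy, OpenCV 4.12 (cv2) and the standard library are available. Lean on these libraries where they do the work, as an engineer would, in place of code of your own. Each camera call takes 0.05 s, during which the arm holds its last target. There are 200 camera calls.

## Working session

There is one attempt and no reset: what is moved stays moved. The work goes in short steps, Python scripts to look and compute and a shell command to move; the robot and the scene stay as the last step left them, time stands still between calls to the robot, and variables do not carry over. Pictures are saved under pics/ and viewed, at most 10 in all, crops included, and the job is handed in when it is done.

```bash
mkdir -p pics; ls; python3 - <<'E'
from cell import *
import cv2,numpy as np
for c in("scene","top"):
    im=get_image(c); cv2.imwrite(f"pics/{c}0.png",im[:,:,::-1]); p=camera_params(c);print(c,p)
    for n in("car","car_nose","car_tail","screw1","screw2","screw3","screw4","screw5","dish","driver","jar","wheel"):
        r=landmark_of(c,n);print(n,[(np.round(d["point"],1).tolist(),round(d["conf"],2)) for d in r[:6]])
s=ctrl.read_state();print(s,ctrl.grip_depth)
E
```

```text
pics
scene {'fx': 502.43377083632873, 'fy': 502.43377083632873, 'cx': 271.7588323141194, 'cy': 200.12456290242181, 'xyz': array([1109.89408591,   52.86559121,  994.42124137]), 'attitude': array([ 0.67473772,  0.68974015, -0.19248317, -0.17871138])}
car [([195.5, 205.2], 0.93)]
car_nose [([295.0, 163.2], 0.61)]
car_tail [([131.0, 254.5], 0.7)]
screw1 [([166.7, 245.9], 0.59), ([202.4, 222.3], 0.54), ([242.0, 205.3], 0.51), ([218.2, 213.7], 0.44), ([183.1, 233.0], 0.44)]
screw2 [([166.7, 245.9], 0.59), ([202.4, 222.3], 0.54), ([242.0, 205.3], 0.51), ([218.2, 213.7], 0.44), ([183.1, 233.0], 0.44)]
screw3 [([166.7, 245.9], 0.59), ([202.4, 222.3], 0.54), ([242.0, 205.3], 0.51), ([218.2, 213.7], 0.44), ([183.1, 233.0], 0.44)]
screw4 [([166.7, 245.9], 0.59), ([202.4, 222.3], 0.54), ([242.0, 205.3], 0.51), ([218.2, 213.7], 0.44), ([183.1, 233.0], 0.44)]
screw5 [([166.7, 245.9], 0.59), ([202.4, 222.3], 0.54), ([242.0, 205.3], 0.51), ([218.2, 213.7], 0.44), ([183.1, 233.0], 0.44)]
dish [([196.2, 191.4], 0.5), ([170.1, 245.4], 0.39)]
driver [([248.4, 291.0], 0.92)]
jar [([183.9, 143.4], 0.96)]
w
[... 1155 characters left out ...]
 array([ 1.06397873e+00,  2.86332834e-01,  1.57671651e+00,  3.29187745e-05,
        1.27863267e+00, -1.50003178e-01]), 'dq': array([-0.00087673,  0.00073195, -0.00144407, -0.00021847,  0.00034225,
       -0.00171256]), 'joint_efforts': array([-7.89356659e-05, -4.05956769e+01, -2.92932791e+01, -1.61169592e-04,
        6.26845049e-04, -1.32098296e-05]), 'position': array([235.72444539, 632.47202499, 231.29399907]), 'ee_rot': array([ 1.77466956e-01,  9.84126759e-01, -3.72088843e-05, -2.93305156e-05]), 'wrist_force': array([-0.56220701, -0.19832146, -0.87032083]), 'ft_torque': array([ 0.0041883 ,  0.0121978 , -0.01815837]), 'grasp_force': 0.0, 'finger_gap': 0.9985631748180346} 18.700000000000003
```

View pics/scene0.png

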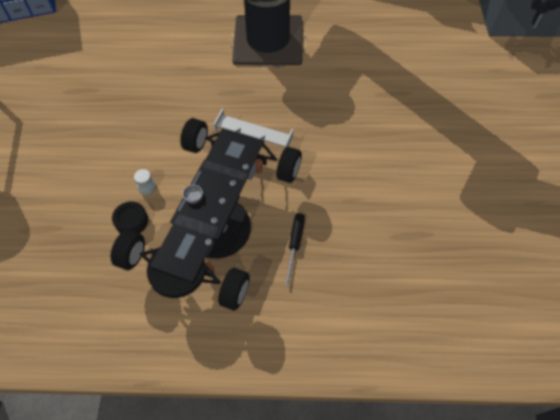

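View pics/top0.png

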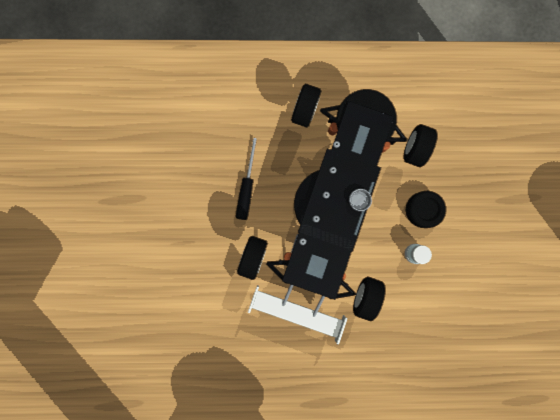

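```bash
cat > fit.py <<'E'
import numpy as np
from cell import *
from scipy.spatial.transform import Rotation as R
from scipy.optimize import least_squares
M={"car":(0,0,0),"car_nose":(213,0,-16),"car_tail":(-222,0,-50),"screw1":(92,38,0),"screw2":(46,29,0),"screw3":(0,26,0),"screw4":(-46,29,0),"screw5":(-92,38,0)}
N=list(M); P=np.array([M[n] for n in N],float)
def proj(c,X):
    p=camera_params(c); Y=R.from_quat(p["attitude"]).inv().apply(X-p["xyz"])
    return np.c_[p["fy"]*Y[:,1]/Y[:,2]+p["cy"],p["fx"]*Y[:,0]/Y[:,2]+p["cx"]]
def world(q,A=P): return R.from_euler("z",q[3]).apply(A)+q[:3]
E
python3 - <<'E'
from fit import *
O={"scene":[(195.5,205.2),(295,163.2),(131,254.5),(242,205.3),(218.2,213.7),(202.4,222.3),(183.1,233),(166.7,245.9)],
"top":[(198.5,339.3),(89.3,374.2),(310.8,297.1),(146,333.8),(167.5,329.1),(193.1,327.6),(218.6,314.1),(240.4,303.3)]}
for cams in(["scene"],["top"],["scene","top"]):
    f=lambda q:np.concatenate([(proj(c,world(q))-O[c]).ravel() for c in cams])
    best=min((least_squares(f,[600,-80,140,y],loss="soft_l1",f_scale=1.5) for y in(0,1.5,3,-1.5)),key=lambda r:r.cost)
    print(cams,best.x.round(3),best.cost)
    if len(cams)==2:
        print(f(best.x).reshape(2,-1,2).round(1)); print(world(best.x).round(1))
E
```

```text
['scene'] [ 5.98415e+02 -9.50010e+01  1.33040e+02 -3.52000e-01] 12.409468009152427
['top'] [ 5.99470e+02 -9.39930e+01  1.30229e+02 -3.31000e-01] 11.97435451474027
['scene', 'top'] [598.948 -94.334 133.375  -6.622] 27.61588478455518
[[[ 1.4  5.2]
  [ 0.2  0. ]
  [-0.9 -1.5]
  [-0.1  3.3]
  [ 2.2  0.5]
  [-1.6  0. ]
  [-0.1 -0.2]
  [-0.  -0.4]]

 [[-0.3 -0.1]
  [ 1.2  0.7]
  [ 1.7 -0.3]
  [-2.9  1.9]
  [ 1.2  3.1]
  [ 0.3 -2.2]
  [-1.4  1.4]
  [-0.4 -1. ]]]
[[ 598.9  -94.3  133.4]
 [ 799.8 -165.1  117.4]
 [ 389.6  -20.5   83.4]
 [ 698.3  -89.1  133.4]
 [ 652.   -82.3  133.4]
 [ 607.6  -69.8  133.4]
 [ 565.2  -51.7  133.4]
 [ 524.8  -27.9  133.4]]
```

Both pictures show the car with its nose away from the robot, at top (368,90) and scene (175,290). The bright screw heads run from top (337,144) to (303,241), and the dish sits at top (360,200). I'll refine the fit with the heads' bright centroids.

```bash
cat >> fit.py <<'E'
import cv2
S=np.array([M[f"screw{i}"] for i in range(1,6)],float)+[0,0,2]
def refine(ims,q,r=5):
    for it in range(4):
        O={}
        for c,im in ims.items():
            g=im.astype(float).mean(2); o=[]
            for p in proj(c,world(q,S)):
                r0,c0=np.round(p).astype(int); w=g[r0-r:r0+r+1,c0-r:c0+r+1]
                w=np.clip(w-np.median(w)-25,0,None); ii,jj=np.mgrid[-r:r+1,-r:r+1]
                o.append((r0+(w*ii).sum()/w.sum(),c0+(w*jj).sum()/w.sum()))
            O[c]=np.array(o)
        f=lambda q:np.concatenate([(proj(c,world(q,S))-O[c]).ravel() for c in O])
        s=least_squares(f,q,loss="soft_l1",f_scale=.5); q=s.x
    return q,f(q).reshape(-1,5,2)
E
python3 - <<'E'
from fit import *
ims={c:cv2.imread(f"pics/{c}0.png") for c in("scene","top")}
q0=[598.9,-94.3,133.4,-.339]
for cs in(["scene"],["top"],["scene","top"]):
    q,e=refine({c:ims[c] for c in cs},q0); print(cs,q.round(3)); 
print(e.round(1)); W=world(q,S)+[0,0,1]; print(W.round(1),W-W[0])
tiles=[]
for c in ims:
    im=cv2.resize(ims[c],None,fx=6,fy=6,interpolation=cv2.INTER_CUBIC)
    for p in proj(c,world(q,S)): cv2.drawMarker(im,(int(p[1]*6+3),int(p[0]*6+3)),(0,0,255),0,10,1)
    m=proj(c,world(q,S)).mean(0)*6; im=im[int(m[0])-300:int(m[0])+300,int(m[1])-200:int(m[1])+200]; tiles.append(im)
cv2.imwrite("pics/z1.png",np.hstack(tiles))
E
```

```text
['scene'] [ 5.98338e+02 -9.57750e+01  1.32050e+02 -3.41000e-01]
['top'] [ 5.96822e+02 -9.39740e+01  1.39454e+02 -3.29000e-01]
['scene', 'top'] [ 5.97202e+02 -9.56130e+01  1.30048e+02 -3.38000e-01]
[[[-0.1  0.4]
  [-0.   0.4]
  [ 0.1  0.2]
  [-0.1  0.2]
  [ 0.  -0. ]]

 [[ 1.   1.2]
  [ 0.  -0.1]
  [-0.2  0.1]
  [-0.3  0.2]
  [-0.3  0.3]]]
[[696.6 -90.3 133. ]
 [650.2 -83.5 133. ]
 [605.8 -71.1 133. ]
 [563.4 -53.  133. ]
 [523.  -29.3 133. ]] [[   0.            0.            0.        ]
 [ -46.38245339    6.75781161    0.        ]
 [ -90.77591793   19.17635846    0.        ]
 [-133.18039363   37.25564054    0.        ]
 [-173.59588049   60.99565785    0.        ]]
```

View pics/z1.png

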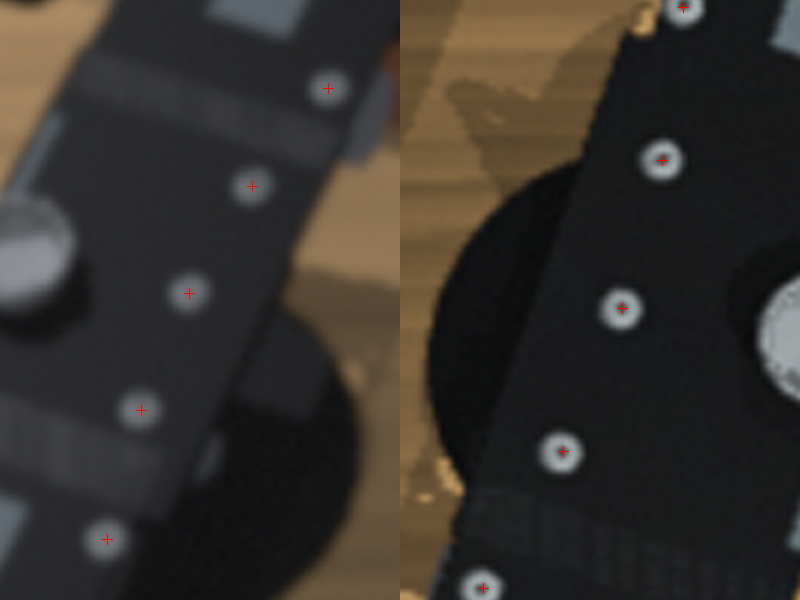

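The markers sit on all ten views of the heads. The residuals are under 0.5 px except for head 1 in the top view. Head-top height comes out at about 133 mm, uncertain by about 5 mm, so I'll find it by feel. Next I'll work out the shifts in tool axes.

```bash
cat > plan.py <<'E'
from fit import *
import sys
q=[597.2,-95.2,131,-.338]
s=ctrl.read_state(); T=R.from_quat(s["ee_rot"])
for w in world(q,S)+[0,0,1]: print((T.inv().apply(w-s["position"])).round(1), w.round(1))
print(s["clock"],s["position"].round(1),s["wrist_force"].round(2),s["finger_gap"], T.as_matrix().round(3).tolist())
E
python3 plan.py
```

```text
[-684.2 -515.8   97.3] [696.6 -89.9 134. ]
[-638.3 -525.7   97.3] [650.2 -83.1 134. ]
[-592.4 -529.6   97.3] [605.8 -70.7 134. ]
[-546.3 -527.4   97.3] [563.4 -52.6 134. ]
[-500.2 -519.3   97.3] [523.  -28.8 134. ]
1.3 [235.7 632.5 231.3] [-0.56 -0.2  -0.87] 0.9985631748180346 [[-0.937, 0.349, -0.0], [0.349, 0.937, -0.0], [0.0, -0.0, -1.0]]
```

```bash
python3 -m creep '{"dr":[[0,0,0],[0,0,0],[0,0,0],[0,0,0],[0,0,0],[0,0,0],[0,0,0],[0,0,0],[0,0,0],[0,0,0],[0,0,0],[0,0,0]],"linear":[[-0.0285,-0.0215,0],[-0.0285,-0.0215,0],[-0.0285,-0.0215,0],[-0.0285,-0.0215,0],[-0.0285,-0.0215,0],[-0.0285,-0.0215,0],[-0.0285,-0.0215,0],[-0.0285,-0.0215,0],[-0.0285,-0.0215,0],[-0.0285,-0.0215,0],[-0.0285,-0.0215,0],[-0.0285,-0.0215,0]],"claw":[0,0,0,0,0,0,0,0,0,0,0,0]}'
python3 -m creep '{"dr":[[0,0,0],[0,0,0],[0,0,0],[0,0,0],[0,0,0],[0,0,0],[0,0,0],[0,0,0],[0,0,0],[0,0,0],[0,0,0],[0,0,0]],"linear":[[-0.0285,-0.0215,0],[-0.0285,-0.0215,0],[-0.0285,-0.0215,0],[-0.0285,-0.0215,0],[-0.0285,-0.0215,0],[-0.0285,-0.0215,0],[-0.0285,-0.0215,0],[-0.0285,-0.0215,0],[-0.0285,-0.0215,0],[-0.0285,-0.0215,0],[-0.0285,-0.0215,0],[-0.0285,-0.0215,0]],"claw":[0,0,0,0,0,0,0,0,0,0,0,0]}'
python3 plan.py
```

```text
clock: 2.5
position: [466.7, 270.0, 231.6]
ee_rot: [0.177, 0.984, 0.0, 0.0]
wrist_force: [0.3, 0.5, 0.1]
finger_gap: 0.0
grasp_force: 0.0
clock: 3.7
position: [697.1, -91.3, 231.3]
ee_rot: [0.178, 0.984, 0.0, 0.0]
wrist_force: [-0.4, 0.5, 0.1]
finger_gap: 0.0
grasp_force: 0.0
[ 1.   1.1 97.3] [696.6 -89.9 134. ]
[46.8 -8.7 97.3] [650.2 -83.1 134. ]
[ 92.7 -12.6  97.3] [605.8 -70.7 134. ]
[138.8 -10.5  97.3] [563.4 -52.6 134. ]
[184.9  -2.4  97.3] [523.  -28.8 134. ]
3.7 [697.1 -91.3 231.3] [-0.41  0.48  0.11] 0.00022636604184910457 [[-0.937, 0.349, 0.0], [0.349, 0.937, 0.0], [-0.0, 0.0, -1.0]]
```

```bash
python3 -m creep '{"dr":[[0,0,0],[0,0,0],[0,0,0],[0,0,0],[0,0,0],[0,0,0],[0,0,0],[0,0,0],[0,0,0],[0,0,0]],"linear":[[0,0,0.012],[0,0,0.012],[0,0,0.012],[0,0,0.012],[0,0,0.012],[0,0,0.012],[0,0,0.008],[0,0,0.004],[0,0,0],[0,0,0]],"claw":[0,0,0,0,0,0,0,0,0,0]}'
python3 plan.py
python3 - <<'E'
from fit import *
a=get_image("scene");b=get_image("top")
f=lambda im,r,c:cv2.resize(im[r-50:r+50,c-65:c+65],None,fx=3,fy=3,interpolation=cv2.INTER_CUBIC)
cv2.imwrite("pics/t1.png",np.hstack([f(a,245,205),f(b,146,335)])[:,:,::-1])
E
```

```text
clock: 4.7
position: [696.8, -90.0, 147.9]
ee_rot: [0.177, 0.984, -0.0, 0.0]
wrist_force: [0.4, 0.1, 0.1]
finger_gap: -0.001
grasp_force: 0.0
[ 0.2  0.1 13.9] [696.6 -89.9 134. ]
[46.1 -9.8 13.8] [650.2 -83.1 134. ]
[ 92.  -13.7  13.8] [605.8 -70.7 134. ]
[138.  -11.5  13.7] [563.4 -52.6 134. ]
[184.2  -3.4  13.7] [523.  -28.8 134. ]
4.7 [696.8 -90.  147.9] [0.4  0.1  0.08] -0.0014321878885114013 [[-0.937, 0.349, 0.001], [0.349, 0.937, -0.0], [-0.001, 0.0, -1.0]]
```

View pics/t1.png

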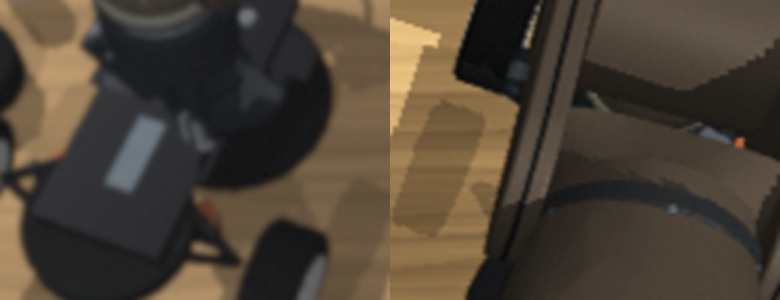

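The hand is above head 1 and hides it in both views; nothing else is touched. Next, down in small steps.

```bash
python3 -m creep '{"dr":[[0,0,0],[0,0,0],[0,0,0],[0,0,0]],"linear":[[0,0,0.004],[0,0,0.004],[0,0,0.001],[0,0,0]],"claw":[0,0,0,0]}'; for i in 1; do :; done
python3 -m creep '{"dr":[[0,0,0],[0,0,0]],"linear":[[0,0,0.002],[0,0,0]],"claw":[0,0]}'
```

```text
clock: 5.2
position: [696.3, -89.9, 138.2]
ee_rot: [0.177, 0.984, 0.0, -0.0]
wrist_force: [-1.1, -0.3, 0.3]
finger_gap: -0.003
grasp_force: 0.6
clock: 5.4
position: [696.4, -89.9, 136.3]
ee_rot: [0.177, 0.984, -0.0, -0.0]
wrist_force: [-0.9, 0.2, 2.0]
finger_gap: 0.001
grasp_force: 1.0
```

```bash
python3 -m creep '{"dr":[[0,0,0],[0,0,0]],"linear":[[0,0,0.002],[0,0,0]],"claw":[0,0]}'
```

```text
clock: 5.6
position: [696.4, -89.9, 134.4]
ee_rot: [0.177, 0.984, -0.0, 0.0]
wrist_force: [-1.9, 0.1, 2.2]
finger_gap: -0.005
grasp_force: 1.4
```

```bash
python3 -m creep '{"dr":[[0,0,0]],"linear":[[0,0,0]],"claw":[0]}';python3 -m creep '{"dr":[[0,0,0]],"linear":[[0,0,0]],"claw":[0]}'
python3 -m creep '{"dr":[[0,0,0],[0,0,0],[0,0,0]],"linear":[[0,0,-0.005],[0,0,-0.007],[0,0,0]],"claw":[0,0,0]}'
```

```text
clock: 5.7
position: [696.4, -89.9, 134.5]
ee_rot: [0.177, 0.984, -0.0, -0.0]
wrist_force: [-1.8, 0.8, 3.5]
finger_gap: -0.003
grasp_force: 1.4
clock: 5.8
position: [696.5, -89.9, 134.5]
ee_rot: [0.177, 0.984, -0.0, 0.0]
wrist_force: [-1.1, 0.1, 3.5]
finger_gap: 0.001
grasp_force: 1.4
clock: 6.1
position: [697.2, -90.1, 147.7]
ee_rot: [0.177, 0.984, -0.0, 0.001]
wrist_force: [-0.0, 0.2, 0.7]
finger_gap: -0.001
grasp_force: 0.0
```

Contact came at z≈138.7. The pad force of 0.6, 1.0 then 1.4 N matches the 0.4 N/mm mount, so each head gets about 2.5–3 mm of press. Next, head 2.

```bash
python3 -m creep '{"dr":[[0,0,0],[0,0,0],[0,0,0],[0,0,0],[0,0,0],[0,0,0]],"linear":[[0,0,-0.008],[0.0155,-0.003,0],[0.0155,-0.0035,0],[0.015,-0.003,0],[0,0,0],[0,0,0]],"claw":[0,0,0,0,0,0]}'
python3 plan.py
python3 - <<'E'
from fit import *
ims={c:cv2.imread(f"pics/{c}0.png") for c in("scene","top")}
for i in range(5):pass
f=refine(ims,[597.2,-95.2,135.7,-.338])
# xy/yaw with height fixed by touch, per camera
for c in ims:
    g=ims[c]; q=np.array([597.2,-95.2,135.7,-.338])
    for _ in range(4):
        _,e=refine({c:g},q); qq,_=refine({c:g},q); O=proj(c,world(qq,S))-e[0]
        s=least_squares(lambda p:(proj(c,world([p[0],p[1],135.7,p[2]],S))-O).ravel(),[q[0],q[1],q[3]],loss="soft_l1",f_scale=.5); q=np.array([s.x[0],s.x[1],135.7,s.x[2]])
    print(c,q.round(3),world(q,S).round(1)[:,:2].tolist())
E
```

```text
clock: 6.7
position: [650.4, -82.8, 154.8]
ee_rot: [0.177, 0.984, -0.0, 0.001]
wrist_force: [0.3, 0.2, 0.2]
finger_gap: 0.004
grasp_force: 0.0
[-45.7   9.6  20.9] [696.6 -89.9 134. ]
[ 0.1 -0.3 20.8] [650.2 -83.1 134. ]
[46.  -4.2 20.8] [605.8 -70.7 134. ]
[92.1 -2.  20.7] [563.4 -52.6 134. ]
[138.2   6.1  20.7] [523.  -28.8 134. ]
6.7 [650.4 -82.8 154.8] [0.3  0.18 0.2 ] 0.004307615525523985 [[-0.937, 0.349, 0.001], [0.349, 0.937, -0.0], [-0.001, 0.0, -1.0]]
scene [ 6.00438e+02 -9.52750e+01  1.35700e+02 -3.41000e-01] [[699.8, -90.2], [653.5, -83.3], [609.1, -70.8], [566.8, -52.6], [526.4, -28.7]]
top [ 5.96984e+02 -9.44060e+01  1.35700e+02 -3.30000e-01] [[696.3, -88.3], [649.9, -81.9], [605.4, -69.8], [562.9, -52.1], [522.3, -28.6]]
```

```bash
python3 -m creep '{"dr":[[0,0,0],[0,0,0],[0,0,0],[0,0,0],[0,0,0],[0,0,0]],"linear":[[0,0,0.008],[0,0,0.006],[0,0,0.003],[0,0,0.002],[0,0,0],[0,0,0]],"claw":[0,0,0,0,0,0]}'
```

```text
clock: 7.3
position: [650.2, -82.8, 135.7]
ee_rot: [0.177, 0.984, -0.0, 0.0]
wrist_force: [-0.7, -0.4, 2.3]
finger_gap: -0.002
grasp_force: 1.2
```

Head 2 is pressed with about 2.3 N. I'll hold briefly, lift, move on to head 3 and press it.

```bash
python3 -m creep '{"dr":[[0,0,0],[0,0,0],[0,0,0],[0,0,0],[0,0,0],[0,0,0],[0,0,0],[0,0,0],[0,0,0]],"linear":[[0,0,0],[0,0,-0.007],[0,0,-0.012],[0,0,0],[0.0155,-0.001,0],[0.0155,-0.001,0],[0.015,-0.002,0],[0,0,0],[0,0,0]],"claw":[0,0,0,0,0,0,0,0,0]}'
python3 -m creep '{"dr":[[0,0,0],[0,0,0],[0,0,0],[0,0,0],[0,0,0],[0,0,0]],"linear":[[0,0,0.008],[0,0,0.006],[0,0,0.003],[0,0,0.002],[0,0,0],[0,0,0]],"claw":[0,0,0,0,0,0]}'
```

```text
clock: 8.2
position: [605.9, -70.5, 154.7]
ee_rot: [0.177, 0.984, -0.0, 0.001]
wrist_force: [0.0, -0.3, 0.6]
finger_gap: -0.002
grasp_force: 0.0
clock: 8.8
position: [605.7, -70.5, 135.7]
ee_rot: [0.177, 0.984, -0.0, 0.0]
wrist_force: [-1.3, -0.2, 1.9]
finger_gap: 0.003
grasp_force: 1.2
```

Head 3 is touched. Now on to head 4, shifting (+46, +2.2).

```bash
python3 -m creep '{"dr":[[0,0,0],[0,0,0],[0,0,0],[0,0,0],[0,0,0],[0,0,0],[0,0,0],[0,0,0],[0,0,0]],"linear":[[0,0,0],[0,0,-0.007],[0,0,-0.012],[0,0,0],[0.0155,0.001,0],[0.0155,0.001,0],[0.015,0,0],[0,0,0],[0,0,0]],"claw":[0,0,0,0,0,0,0,0,0]}'
python3 -m creep '{"dr":[[0,0,0],[0,0,0],[0,0,0],[0,0,0],[0,0,0],[0,0,0]],"linear":[[0,0,0.008],[0,0,0.006],[0,0,0.003],[0,0,0.002],[0,0,0],[0,0,0]],"claw":[0,0,0,0,0,0]}'
```

```text
clock: 9.7
position: [563.5, -52.6, 154.7]
ee_rot: [0.177, 0.984, -0.0, 0.001]
wrist_force: [-0.6, -0.1, 0.2]
finger_gap: 0.001
grasp_force: 0.0
clock: 10.3
position: [563.3, -52.7, 135.6]
ee_rot: [0.177, 0.984, -0.0, 0.0]
wrist_force: [-0.9, -0.1, 2.0]
finger_gap: 0.001
grasp_force: 1.2
```

Head 4 is touched. Now on to head 5, shifting (+46, +8).

```bash
python3 -m creep '{"dr":[[0,0,0],[0,0,0],[0,0,0],[0,0,0],[0,0,0],[0,0,0],[0,0,0],[0,0,0],[0,0,0]],"linear":[[0,0,0],[0,0,-0.007],[0,0,-0.012],[0,0,0],[0.0155,0.003,0],[0.0155,0.003,0],[0.015,0.002,0],[0,0,0],[0,0,0]],"claw":[0,0,0,0,0,0,0,0,0]}'
python3 -m creep '{"dr":[[0,0,0],[0,0,0],[0,0,0],[0,0,0],[0,0,0],[0,0,0]],"linear":[[0,0,0.008],[0,0,0.006],[0,0,0.003],[0,0,0.002],[0,0,0],[0,0,0]],"claw":[0,0,0,0,0,0]}'
```

```text
clock: 11.2
position: [523.2, -29.0, 154.7]
ee_rot: [0.177, 0.984, -0.0, 0.001]
wrist_force: [0.2, 0.7, 0.6]
finger_gap: -0.001
grasp_force: 0.0
clock: 11.8
position: [522.9, -29.1, 135.6]
ee_rot: [0.177, 0.984, -0.0, 0.0]
wrist_force: [-0.9, -1.5, 2.6]
finger_gap: 0.003
grasp_force: 1.2
```

```bash
python3 -m creep '{"dr":[[0,0,0],[0,0,0],[0,0,0],[0,0,0],[0,0,0],[0,0,0],[0,0,0],[0,0,0],[0,0,0],[0,0,0],[0,0,0],[0,0,0]],"linear":[[0,0,0],[0,0,-0.007],[0,0,-0.02],[0,0,-0.03],[0,0,-0.03],[0,0.02,-0.01],[0,0.035,0],[0,0.035,0],[0,0.035,0],[0,0.035,0],[0,0.02,0],[0,0,0]],"claw":[0,0,0,0,0,0,0,0,0,0,0,0]}'
python3 - <<'E'
from fit import *
a=get_image("scene");b=get_image("top"); cv2.imwrite("pics/end.png",np.hstack([a[80:330,60:340],b[60:360,170:480][:250]])[:,:,::-1])
for c in("scene","top"):
    for n in("dish","driver","wheel","jar"): print(c,n,[(d["point"],round(d["conf"],2)) for d in landmark_of(c,n)[:1]])
E
```

```text
clock: 13.0
position: [585.8, 142.1, 232.2]
ee_rot: [0.176, 0.984, 0.0, -0.0]
wrist_force: [-0.5, -0.3, -0.5]
finger_gap: -0.001
grasp_force: 0.0
scene dish [([195.0, 192.3], 0.52)]
scene driver [([249.8, 290.4], 0.9)]
scene wheel [([224.2, 132.0], 0.62)]
scene jar [([224.8, 134.1], 0.67)]
top dish [([202.4, 359.3], 0.81)]
top driver [([178.6, 248.8], 0.66)]
top wheel [([144.3, 334.1], 0.68)]
top jar [([250.9, 411.0], 0.88)]
```

View pics/end.png

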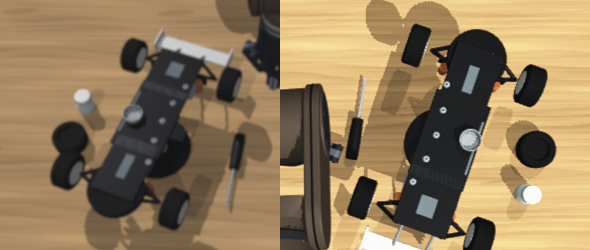

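The hand is clear of the car. The dish (470,140 in the right half), screwdriver, spare wheel and jar all lie where they started.

```bash
python3 -c "
from cell import *
print(workorder.close_job())"
```

```text
the job is handed in; nothing more can be done
None
```

I touched all five screw heads in order from nose to tail, pressing with about 2 to 3.5 N, then moved the hand clear and handed the job in; the last pictures show the dish, screwdriver, spare wheel and jar where they started, and the hand-in gave no verdict.

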